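Slide a lens tray under the reader bridge

ROBOT

A 6-joint arm with a two-finger parallel gripper is mounted at the origin on a cart in front of the work surface, level with it; the furniture and walls round the work are solid. World frame = base frame: x ahead of the robot, y to its left, z up, the work surface at z = 0. Lengths are in mm, angles in rad, forces in N, time in s.
With the tool pointing down it reaches from about 275 to 825 mm from the base axis. Payload 4.9 kg.
Tool frame: the origin (TCP) lies at the very end of the fingers, on their centre line; the grasp point (between the pads) lies 19 mm behind it; z points along the fingers, y is the direction in which the jaws open and shut (so a half turn about z gives the same grasp; the last joint's range is limited). The gripper opens to 85 mm and grips with 20 to 120 N. Pads are 22 mm wide; open, the fingers measure 114 mm over their backs; the gripper's body (76 mm by 85 mm) begins 54 mm behind the grasp point. The pads swing forward as they close: fully open they stand 13 mm farther back than shut.
Start: joints at [-1.306, 0.326, -0.193, 1.052, 0, 1.437], TCP at [213.585, -506.853, 231.281] pointing down, gripper open.
Joint ranges: [-2.65, 2.65], [-0.97, 1.79], [-1.3, 1.35], [-1.93, 2.1], [-1.47, 1.37], [-3.14, 3.14]. Speed limits (rad/s): [2.57, 2.57, 3.14, 3.14, 3.14, 3.14].

INTERFACE

Orientations are given as [roll, pitch, yaw] about the fixed x, y, z axes, in that order (R = Rz(yaw) Ry(pitch) Rx(roll)).
In Python, from bench import bot, solve_ik, imaging gives the robot as it stands. Calls block until the motion is done:
- bot.move_ptp(position, orientation): joint-space move of the TCP to a pose.
- bot.movel(position, rot=None, max_speed=150, threshold=None): straight line of the TCP; rot=None keeps the orientation; max_speed is the mean speed in mm/s. With threshold (N) it stops when the force on the tool has changed by that much, and returns True; else False.
- bot.move_j(angles): joint-space move.
- bot.grip(opening, effort=None): opening from 0.0 (shut) to 1.0 (fully open); effort is the grip in N (None keeps the last); returns when the fingers have stopped.
- bot.dwell(seconds).
- solve_ik(position, orientation): joint angles nearest the present ones, or None.
- bot.get_state(): the state.
- imaging.capture(name): name is "side" or "top" or "wrist"; returns the picture (400x640x3 uint8, blue, green, red); there is no depth.
- imaging.camera_model(name): a dict with "K" (3x3 intrinsics, pixels), "position" and "rotation" of the camera in the world. Camera axes: x right, y up, looking along -z (the intrinsics and any distortion apply to the point x, -y, -z); pixel columns grow to the right and rows downward; lengths in mm; the calibration is good to about 2 mm. A picture is of the moment at which its call begins: read the wrist's pose just before it. camera_model takes no time and is no camera call; for the wrist camera it gives the pose at the moment of the call.
A pose or a line that the arm cannot do raises bot.IKError and nothing moves.
- bot.sign_off(): hands the job in, once; it reports no verdict.
The state is a dict: "t": time; "qpos": joint angles; "joint_velocities": joint speeds; "effort": joint torques, N m; "tcp_pos": TCP position; "orientation": TCP orientation; "contact_force": force on the tool from outside, world axes, zero at the start; "wrist_torque": the same for the moment, N m; "opening": opening from 0.0 (shut) to 1.0 (fully open).
Only numpy, scipy, OpenCV 4.12 (cv2) and the standard library are available. Lean on these libraries where they do the work, as an engineer would, in place of code of your own. Each camera call takes 0.05 s, during which the arm holds its last target. There are 200 camera calls.

TASK

Open the lane of the low lens reader: pull its red wing knob up against the spring, turn it a quarter turn counterclockwise (seen from above) and let it snap down into the raised notch, so that the blocking pin stays up. Then set the grey lens tray on the reader's bed, lens end towards the tunnel, and slide it under the low bridge until it is fully home against the end stop. The lens must stay lying in its tray and must not be touched by the fingers, and the spectacles, marker and screwdriver lying about must stay where they are.

Things in the scene. Friction and masses are not known exactly. Their poses are not given: they have to be found in the camera images.
- reader: fixed low lens reader. Origin: middle of the tunnel mouth (front of the bridge) at bench level; x points into the tunnel (push direction), z up. Its aluminium bed, 6 mm thick, 134 mm wide, runs from x = -146 to +110 mm; before the mouth it is an open apron with two blue lane lines. The bridge is 116 mm wide, top at 31 mm; on it, at x = 36 to 89 mm, a white scan head, top at 44 mm
- tunnel_mouth (a point): middle of the tunnel mouth on the bed's top; axes as the reader's. The tunnel has solid side walls 72 mm apart, a ceiling 17 mm above the bed, x = 0 to 90 mm. Before it two guide cheeks, 14 mm high, flare from 72 mm apart at x = 0 to 104 mm at x = -22 mm
- end_stop (a point): middle of the face of the dark end stop, on the bed's top, 95 mm behind the tunnel mouth; axes as the reader's
- knob_grip (a point): centre of the wing of the red wing knob (46 long, 13 thick, 19 mm high, vertical axis), on the bridge 18 mm behind the mouth, 56.5 mm above the bench when down; its x axis runs along the wing, z up; pinch it across its thickness. Collar below it and scan head are 44 mm high, all above is free
- pin (a joint): lift of the knob and its blocking pin (m): 0 down, when the 8 mm thick pin hangs in the tunnel 18 mm behind the mouth and stops the tray; about 0.008 when seated in the raised notch, pin flush with the ceiling; upper stop 0.014. It must be lifted above 0.011 to turn. A spring of 3 to 6 N and its weight push it down
- knob (a joint): turn of the wing knob (rad), positive counterclockwise seen from above: 0 wing along the lane (deep slot), 1.571 across the lane (raised notch), end stop at 1.60. It turns only while lifted; the raised notch takes it within about 0.15 of 1.571
- tray: loose grey tray, 135 long, 68 wide, 14 mm high, about 0.2 kg. Origin: centre of its underside; +x points to the lens end, which enters the tunnel first. Its tail, x = -67 to -4 mm, is solid, with an orange stripe at the rear; x = -4 to 63 mm is an open pocket, rim and floor 4 mm thick. Hold it across its width near the middle; when home, 40 mm of the tail stand out of the tunnel, to be pushed from the rear
- tray_front (a point): middle of the lower edge of the tray's lens end; axes as the tray's
- tray_rear (a point): middle of the lower edge of the tray's rear end; axes as the tray's
- lens: loose clear lens blank, 56x61x5 mm, lying in the pocket of the tray, centred 30 mm ahead of the tray's origin and below the rim. Origin: centre of its underside
- spectacles: dark round spectacle frame, 138x139x44 mm, lying on the bench, to be left alone. Origin: centre of its underside
- black_marker: black marker pen, 136x12x13 mm, lying on the bench, to be left alone. Origin: centre of its underside
- gold_driver: gold-coloured small screwdriver, 76x14x14 mm, lying on the bench, to be left alone. Origin: centre of its underside
Not all that is in view belongs to the job. Several things look just like the lens: the one meant starts farthest from the robot's base.

How it is judged:
By the outcome, as a careful person would: the job done as asked, in the order asked, and still so for the second after the job is handed in, with the robot touching nothing.
It also fails if it takes over 69 s, if anything falls off the work surface, if the arm or the gripper's body presses on something with over 40 N, if the wrist force passes 120 N, or if a joint passes its speed limit or range.

## Working session

There is one attempt and no reset: what is moved stays moved. The work goes in short steps, each a Python script; the robot and the scene stay as the last script left them, time stands still between calls to the robot, and variables do not carry over. Pictures are saved under pics/ and viewed, about 8 in all and at most 12, crops included, and the job is handed in when it is done.

```bash
mkdir -p pics; ls; python3 - <<'E'
from bench import bot, imaging
import cv2, numpy as np
for n in ("top","side"):
    im=imaging.capture(n); cv2.imwrite(f"pics/{n}0.png",im)
    m=imaging.camera_model(n); print(n,{k:np.round(v,3).tolist() if not isinstance(v,str) else v for k,v in m.items()})
s=bot.get_state(); print(s["t"],s["tcp_pos"],s["orientation"])
E
```

```text
pics
top {'K': [[441.593, 0.0, 319.784], [0.0, 441.593, 198.114], [0.0, 0.0, 1.0]], 'position': [324.028, -107.852, 1239.638], 'rotation': [0.191, -0.012, -1.545]}
side {'K': [[440.404, 0.0, 314.128], [0.0, 440.404, 194.416], [0.0, 0.0, 1.0]], 'position': [295.902, -1202.257, 581.659], 'rotation': [1.12, -0.026, -0.208]}
0.1 [ 213.44050219 -506.28787891  230.56331022] [-3.13997645e+00 -2.24974207e-04  3.98834604e-01]
```

View pics/top0.png

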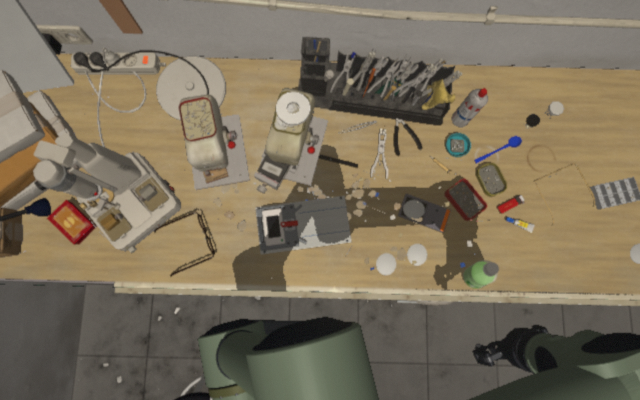

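View pics/side0.png

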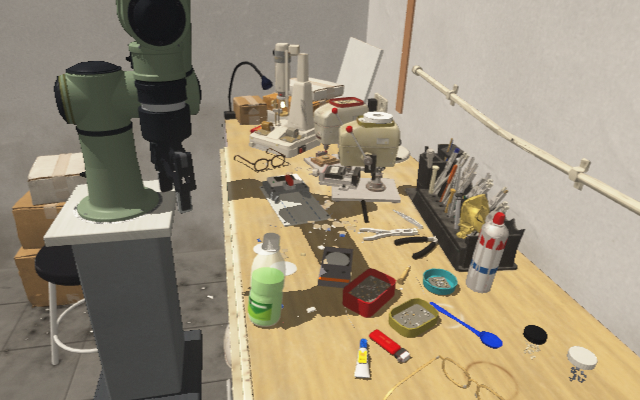

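Top view: the reader is at about (305,222) with its tunnel to the left. The tray is at (425,212), with its orange stripe at (446,217). The lens candidates are (412,208) in the tray, (386,264), (417,254) and (638,254). The task says the lens lies in the tray's pocket, and I'll confirm that in an enlarged crop.

```bash
cat > h.py <<'E'
import numpy as np, cv2
from scipy.spatial.transform import Rotation as R
from bench import bot, imaging, solve_ik
def rot(m):
    r=np.asarray(m["rotation"],float)
    return r if r.shape==(3,3) else R.from_euler("xyz",r).as_matrix()
def ray(m,px,z):
    p=np.asarray(px,float).reshape(-1,2); K=np.asarray(m["K"],float)
    d=np.c_[(p[:,0]-K[0,2])/K[0,0],-(p[:,1]-K[1,2])/K[1,1],-np.ones(len(p))]@rot(m).T
    c=np.asarray(m["position"],float); return c+d*((z-c[2])/d[:,2])[:,None]
def proj(m,P):
    P=np.asarray(P,float).reshape(-1,3); q=(P-np.asarray(m["position"]))@rot(m); K=np.asarray(m["K"],float)
    return np.c_[K[0,2]-K[0,0]*q[:,0]/q[:,2],K[1,2]+K[1,1]*q[:,1]/q[:,2]]
E
python3 - <<'E'
from h import *
im=cv2.imread("pics/top0.png"); m=imaging.camera_model("top"); print({k for k in m})
c=im[180:280,250:460]; cv2.imwrite("pics/c0.png",cv2.resize(c,None,fx=3.8,fy=3.8,interpolation=cv2.INTER_CUBIC))
hsv=cv2.cvtColor(im,cv2.COLOR_BGR2HSV)
for name,(lo,hi),roi,z in (("red",((0,150,70),(8,255,255)),(270,210,310,240),60),("or",((5,100,80),(18,255,255)),(430,195,455,240),14)):
    k=cv2.inRange(hsv,lo,hi); w=np.zeros_like(k); a,b,c_,d=roi; w[b:d,a:c_]=k[b:d,a:c_]
    ys,xs=np.nonzero(w); P=np.c_[xs,ys].astype(np.float32); print(name,len(P),P.mean(0),cv2.minAreaRect(P),ray(m,P.mean(0),z))
print(ray(m,[[386,264],[417,254],[412,208],[638,254]],5))
E
```

```text
{'position', 'rotation', 'K'}
red 50 [290.22 223.18] ((289.469970703125, 223.2899932861328), (3.8183767795562744, 13.57645034790039), 81.8698959350586) [[481.9200163  -38.52240591  60.        ]]
or 139 [445.8489  218.55396] ((446.3595275878906, 218.77528381347656), (20.23735809326172, 40.02499771118164), 12.994616508483887) [[ 512.9493582 -472.4516087   14.       ]]
[[  382.46104327  -304.93067742     5.        ]
 [  412.30048317  -391.55680799     5.        ]
 [  542.04907637  -379.47341119     5.        ]
 [  428.51058583 -1012.72900948     5.        ]]
```

View pics/c0.png

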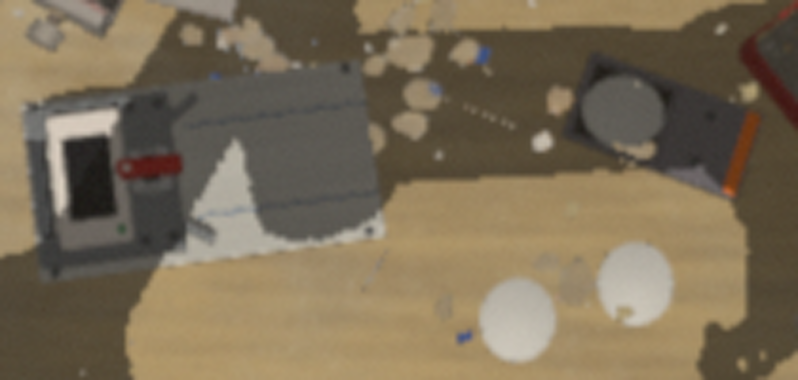

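Lens candidates: (412,208) lies in the tray's pocket and is 662 mm from the base. (386,264) and (417,254) lie loose on the bench, at 489 and 568 mm. (638,254) is a white item at y≈-1013, beyond the work area. The crop confirms that the one in the grey tray is the lens meant. The wrist camera can refine the reader and tray poses.

```bash
python3 - <<'E'
from h import *
for y in (1.722,-1.42,0.15,1.249-3.1416,1.249):
    for p in ((482,-39,120),(533,-408,60)):
        q=solve_ik(p,[np.pi,0,y]); print(y,p,None if q is None else np.round(q,2))
for i,(p,y) in enumerate((((525,-400,330),-1.42),((500,-110,330),-1.42))):
    bot.move_ptp(p,[np.pi,0,y]); bot.dwell(.3)
    m=imaging.camera_model("wrist"); im=imaging.capture("wrist"); cv2.imwrite(f"pics/w{i}.png",im)
    np.savez(f"pics/w{i}.npz",**{k:np.asarray(v) for k,v in m.items()}); print(m, bot.get_state()["t"],bot.get_state()["tcp_pos"])
cv2.imwrite("pics/w01.png",cv2.resize(np.vstack([cv2.imread("pics/w0.png"),cv2.imread("pics/w1.png")]),(480,600)))
E
```

```text
1.722 (482, -39, 120) [-0.23  0.32 -0.52  0.73  0.    1.19]
1.722 (533, -408, 60) [-0.76  0.69 -0.05  0.83  0.    0.66]
-1.42 (482, -39, 120) [-0.23  0.32 -0.52  0.73  0.   -1.96]
-1.42 (533, -408, 60) [-0.76  0.69 -0.05  0.83  0.   -2.48]
0.15 (482, -39, 120) [-0.23  0.32 -0.52  0.73  0.    2.76]
0.15 (533, -408, 60) [-0.76  0.69 -0.05  0.83  0.    2.23]
-1.8925999999999998 (482, -39, 120) [-0.23  0.32 -0.52  0.73  0.   -1.48]
-1.8925999999999998 (533, -408, 60) [-0.76  0.69 -0.05  0.83  0.   -2.01]
1.249 (482, -39, 120) [-0.23  0.32 -0.52  0.73  0.    1.66]
1.249 (533, -408, 60) [-0.76  0.69 -0.05  0.83  0.    1.13]
{'K': array([[340.18718557,   0.        , 321.29757287],
       [  0.        , 340.18718557, 198.71242798],
       [  0.        ,   0.        ,   1.        ]]), 'position': array([ 537.77070164, -479.75304072,  472.92075267]), 'rotation': array([-3.20422687e-01, -2.43640363e-04, -2.99153851e+00])} 3.7167 [ 524.94655243 -400.03230751  329.98834982]
{'K': array([[340.18718557,   0.        , 321.29757287],
       [  0.        , 340.18718557, 198.71242798],
       [  0.        ,   0.        ,   1.        ]]), 'position': array([ 512.96560173, -190.57292855,  472.62142871]), 'rotation': array([-3.20572828e-01, -6.18535801e-04, -2.99273623e+00])} 5.1833 [ 500.11971721 -110.67808789  329.76051312]
```

View pics/w01.png

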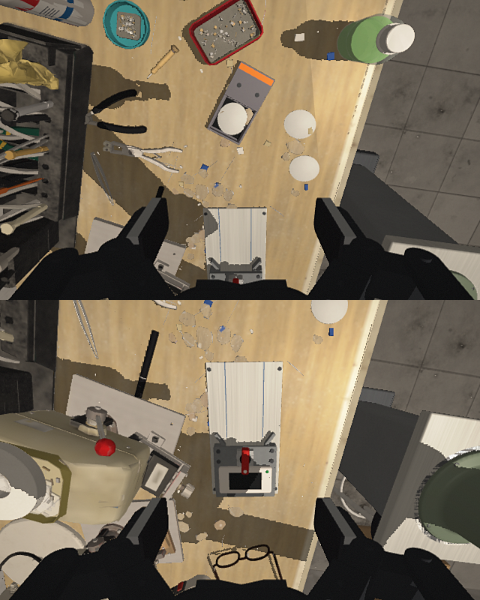

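The wrist views show both parts clearly. In full-size pixels the tray is at about (320,135) in w0, with its stripe at (342,100). The reader is at about (325,170) in w1, with the red wing at (328,215) and the blue lane lines before the mouth. Next I'll measure edges.

```bash
python3 - <<'E'
from h import *
a=cv2.imread("pics/w0.png"); b=cv2.imread("pics/w1.png")
A=cv2.resize(a[70:200,260:390],(500,500),interpolation=cv2.INTER_CUBIC)   # 3.846
B=cv2.resize(b[70:270,265:385],(300,500),interpolation=cv2.INTER_CUBIC)  # 2.5
cv2.imwrite("pics/z1.png",np.hstack([A,B]))
m0=np.load("pics/w0.npz"); m1=np.load("pics/w1.npz")
def mask(im,lo,hi,roi):
    k=cv2.inRange(cv2.cvtColor(im,cv2.COLOR_BGR2HSV),lo,hi); w=np.zeros_like(k); x0,y0,x1,y1=roi; w[y0:y1,x0:x1]=k[y0:y1,x0:x1]
    n,l,s,c=cv2.connectedComponentsWithStats(w); return [np.argwhere(l==i)[:,::-1].astype(np.float32) for i in range(1,n) if s[i,4]>25]
for P in mask(a,(5,130,120),(15,255,255),(300,70,380,130)):
    W=ray(m0,P,14)[:,:2].astype(np.float32); print("orange",len(P),P.mean(0),cv2.minAreaRect(W))
for P in mask(b,(0,150,60),(8,255,255),(300,180,350,250)):
    W=ray(m1,P,66)[:,:2].astype(np.float32); print("red",len(P),P.mean(0),cv2.minAreaRect(W))
for P in mask(b,(95,60,50),(130,255,255),(270,70,385,190)):
    W=ray(m1,P,6)[:,:2].astype(np.float32); v=cv2.fitLine(W,2,0,.01,.01).ravel(); print("blue",len(P),P.mean(0),W.mean(0),v, np.arctan2(v[1],v[0]))
E
```

```text
orange 414 [341.03864  98.59662] ((509.51397705078125, -467.85028076171875), (10.358499526977539, 63.76213836669922), 70.5655517578125)
red 322 [326.70187 213.63664] ((482.3029479980469, -36.71491241455078), (12.710000991821289, 47.93402099609375), 8.566116333007812)
blue 33 [351. 123.] [ 466.07193 -149.39731] [ 1.7545351e-01 -9.8448771e-01  4.6607193e+02 -1.4939731e+02] -1.3944299
```

View pics/z1.png

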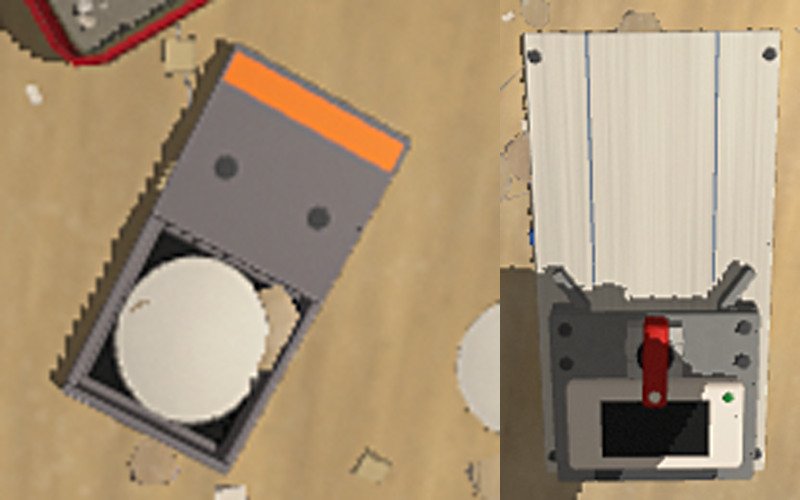

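```bash
python3 - <<'E'
from h import *
m0=np.load("pics/w0.npz"); m1=np.load("pics/w1.npz")
fa=lambda u:np.array([260,70])+(np.array(u)+.5)/3.846-.5
fb=lambda u:np.array([265,70])+(np.array(u)-[500,0]+.5)/2.5-.5
T=ray(m0,fa([(232,42),(411,139),(228,468),(65,385)]),14)[:,:2]; print("tray",T.round(1), np.linalg.norm(np.diff(T,axis=0,append=T[:1]),axis=1).round(1))
ax=(T[2]+T[3]-T[0]-T[1])/2; print("centre",T.mean(0),"yaw",np.arctan2(ax[1],ax[0]), [np.arctan2(*(d[::-1])) for d in (T[3]-T[0],T[2]-T[1])])
L=ray(m1,fb([(587,32),(594,282),(717,32),(714,282),(524,32),(780,30)]),6)[:,:2]; print(L.round(1))
for d in (L[1]-L[0],L[3]-L[2]): print("yaw",np.arctan2(d[1],d[0]))
e=L[5]-L[4]; print("edge",np.linalg.norm(e),np.arctan2(e[1],e[0])+np.pi/2, np.linalg.norm(L[2]-L[0]))
B=ray(m1,fb([(552,306),(757,311),(757,474),(558,478)]),31)[:,:2]; print("bridge",B.round(1),np.linalg.norm(np.diff(B,axis=0),axis=1))
W=ray(m1,fb([(644,318),(668,318),(667,406),(643,406)]),66)[:,:2]; print("wing",W.round(1),W.mean(0))
E
```

```text
tray [[ 540.3 -485.8]
 [ 475.7 -464.2]
 [ 519.9 -339.6]
 [ 582.4 -361.7]] [ 68.1 132.2  66.3 131.1]
centre [ 529.5723772  -412.80278767] yaw 1.2371763089061867 [np.float64(1.2440039128127673), np.float64(1.2304063980053517)]
[[ 541.3 -190.4]
 [ 520.   -57.4]
 [ 474.5 -200.4]
 [ 452.5  -67.5]
 [ 573.6 -185.5]
 [ 442.3 -206.2]]
yaw 1.7290489895660117
yaw 1.73494800250644
edge 132.8765128597411 -1.4145431966969162 67.5001048779087
bridge [[540.5 -47.8]
 [429.7 -61.5]
 [410.7  36.2]
 [524.9  56. ]] [111.60633121  99.53147697 115.83698701]
wing [[491.8 -59.7]
 [479.9 -61.4]
 [472.8 -13.8]
 [485.1 -11.9]] [482.39065404 -36.69607027]
```

```bash
cat >> h.py <<'E'
Y=1.727; u=np.array([np.cos(Y),np.sin(Y)]); v=np.array([-u[1],u[0]]); M=np.array([485.2,-52.5])
def rd(x,y,z): return [*(M+x*u+y*v),z]   # reader -> world
def st(tag):
    s=bot.get_state(); d=np.array(s["tcp_pos"][:2])-M
    print(tag,"t%.1f"%s["t"],np.round(s["tcp_pos"],1),"rd",np.round([d@u,d@v],1),"yaw %.3f"%s["orientation"][2],"F",np.round(s["contact_force"],1),"T",np.round(s["wrist_torque"],2),"op %.3f"%s["opening"],"q6 %.2f"%s["qpos"][5])
E
python3 - <<'E'
from h import *
P=lambda z:[482.4,-35.3,z]
bot.grip(0.5,effort=60)
bot.move_ptp(P(110),[np.pi,0,Y]); st("above")
if bot.movel(P(48),max_speed=80,threshold=6): st("TOUCH")
else:
    st("down"); bot.grip(0.0); st("grip")
    z0=bot.get_state()["tcp_pos"][2]
    bot.movel(P(z0+6),max_speed=40); st("lift6"); bot.movel(P(z0+12.6),max_speed=40); bot.dwell(.2); st("lift")
    print(z0)
    cv2.imwrite("pics/w2.png",imaging.capture("wrist"))
E
```

```text
above t8.4 [482.6 -35.4 110.1] rd [17.3 -0.1] yaw 1.727 F [ 0.5 -0.3  0.5] T [-0.02 -0.04  0.03] op 0.501 q6 1.19
down t9.3 [482.7 -35.4  48.3] rd [17.3 -0.2] yaw 1.727 F [1.  0.1 0.6] T [-0.   -0.07 -0.01] op 0.504 q6 1.19
grip t9.8 [481.9 -35.6  48.8] rd [17.2  0.6] yaw 1.727 F [-2.7 -0.8  7.4] T [-0.08  0.76 -0.02] op 0.172 q6 1.19
lift6 t10.1 [481.8 -35.5  54.6] rd [17.3  0.7] yaw 1.727 F [-2.4 -2.9 -5.5] T [-0.48  0.29 -0.  ] op 0.170 q6 1.19
lift t10.6 [481.9 -35.5  61.1] rd [17.3  0.6] yaw 1.727 F [-2.6 -3.9 -6.8] T [-0.73  0.6   0.04] op 0.167 q6 1.19
48.75512137547582
```

```bash
python3 - <<'E'
from h import *
p=bot.get_state()["tcp_pos"]; p=[482.2,-35.5,61.4]
for a in (.3,.8,1.2,1.57):
    bot.movel(p,rot=[np.pi,0,Y+a],max_speed=60); bot.dwell(.1); st(a)
    F=np.array(bot.get_state()["contact_force"][:2])
    if np.linalg.norm(F)>30: print("force"); break
E
```

```text
0.3 t11.2 [482.2 -35.4  61.3] rd [17.4  0.3] yaw 2.026 F [-2.2 -2.  -7.2] T [-0.5   0.43  0.02] op 0.170 q6 0.89
0.8 t11.9 [482.6 -35.1  61.5] rd [17.6 -0.1] yaw 2.526 F [-0.   0.2 -6.3] T [ 0.06  0.07 -0.05] op 0.170 q6 0.39
1.2 t12.6 [482.8 -34.8  61.5] rd [17.9 -0.4] yaw 2.926 F [ 0.9  5.2 -6.6] T [ 0.95 -0.36  0.01] op 0.170 q6 -0.01
1.57 t13.2 [482.8 -34.4  61.5] rd [18.3 -0.4] yaw -2.986 F [ 2.4  6.6 -6.2] T [ 1.27 -0.43 -0.01] op 0.170 q6 -0.38
```

```bash
python3 - <<'E'
from h import *
p=lambda z:[482.6,-34.6,z]
bot.movel(p(57.2),max_speed=40); st("dn"); bot.movel(p(56.2),max_speed=40);st("dn2")
bot.grip(0.5); st("rel"); bot.movel(p(130),max_speed=120)
bot.move_ptp([525,-170,250],[np.pi,0,Y]); bot.dwell(.2); st("view")
m=imaging.camera_model("wrist"); im=imaging.capture("wrist"); cv2.imwrite("pics/w3.png",im); np.savez("pics/w3.npz",**m)
t=imaging.capture("top"); 
cv2.imwrite("pics/w3v.png",np.hstack([cv2.resize(im,(480,300)),cv2.resize(t[185:260,245:320],(300,300),interpolation=cv2.INTER_CUBIC)]))
E
```

```text
dn t13.5 [482.8 -34.2  57.2] rd [18.4 -0.5] yaw -2.986 F [ 1.1  4.8 -6.1] T [ 0.96 -0.3  -0.05] op 0.167 q6 -0.38
dn2 t13.7 [482.9 -34.3  56.9] rd [18.3 -0.5] yaw -2.986 F [-0.9  5.3  2.4] T [1.13 0.24 0.02] op 0.168 q6 -0.38
rel t14.1 [482.9 -35.2  56.4] rd [17.4 -0.5] yaw -2.987 F [ 0.6 -0.7  0.4] T [ 0.04 -0.01  0.01] op 0.499 q6 -0.38
view t16.3 [ 524.7 -169.4  249.5] rd [-121.7  -20.9] yaw 1.728 F [ 0.5  0.2 -0.8] T [ 0.01  0.01 -0.03] op 0.499 q6 0.97
```

View pics/w3v.png

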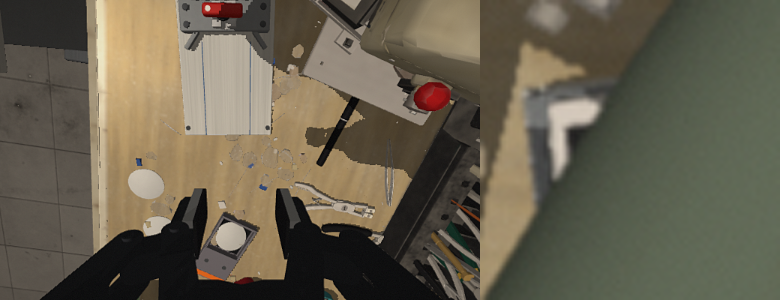

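The wing now lies across the lane at (222,10), and it took the weight at 8 mm lift. The marker is undisturbed. Now the tray.

```bash
python3 - <<'E'
from h import *
ty=1.235; d=np.array([np.cos(ty),np.sin(ty)]); g=np.array([529.9,-412.9])-14*d
bot.grip(1.0); bot.move_ptp([*g,70],[np.pi,0,ty]); st("above")
bot.movel([*g,12],max_speed=100,threshold=6); st("12")
hit=bot.movel([*g,-14],max_speed=25,threshold=4); st(hit)
z=bot.get_state()["tcp_pos"][2]
bot.movel([*g,z+4.5],max_speed=40); bot.grip(0.0,effort=45); st("grip")
E
```

```text
above t18.1 [ 526.2 -425.5   71.2] rd [-374.8   17.5] yaw 1.237 F [ 0.5 -0.3  0.4] T [ 0.02 -0.01 -0.  ] op 0.998 q6 1.12
12 t18.8 [ 525.7 -426.3   12.4] rd [-375.5   18.2] yaw 1.235 F [0.8 0.3 1.2] T [-0.    0.03  0.05] op 0.999 q6 1.12
True t19.7 [ 525.  -425.9  -13.1] rd [-375.    18.7] yaw 1.235 F [-1.   1.1  4.6] T [-0.03 -0.11  0.04] op 1.000 q6 1.12
grip t20.3 [ 526.6 -427.1   -6.7] rd [-376.5   17.4] yaw 1.235 F [-0.3  0.1  9.6] T [0.22 0.13 0.  ] op 0.780 q6 1.12
```

```bash
python3 - <<'E'
from h import *
p=lambda z:[526.2,-426.6,z]
bot.grip(1.0); bot.movel(p(-3.3),max_speed=40); bot.grip(0.0,effort=45); st("grip")
bot.movel(p(45),max_speed=80); bot.dwell(.2); st("lift")
m=imaging.camera_model("wrist"); im=imaging.capture("wrist"); cv2.imwrite("pics/w4.png",im); np.savez("pics/w4.npz",**m)
s=imaging.capture("side"); 
c=cv2.resize(s[200:300,290:390],(400,400),interpolation=cv2.INTER_CUBIC)
cv2.imwrite("pics/w4v.png",np.hstack([cv2.copyMakeBorder(im[200:400,120:520],100,100,0,0,cv2.BORDER_CONSTANT),c]))
E
```

```text
grip t21.3 [ 526.5 -426.8   -2.8] rd [-376.2   17.5] yaw 1.235 F [-0.5  1.4  3.6] T [ 0.16  0.12 -0.01] op 0.779 q6 1.12
lift t22.2 [ 525.8 -426.2   44.3] rd [-375.5   18. ] yaw 1.235 F [-0.2  0.8 -2.9] T [ 0.01 -0.03 -0.  ] op 0.779 q6 1.12
```

View pics/w4v.png

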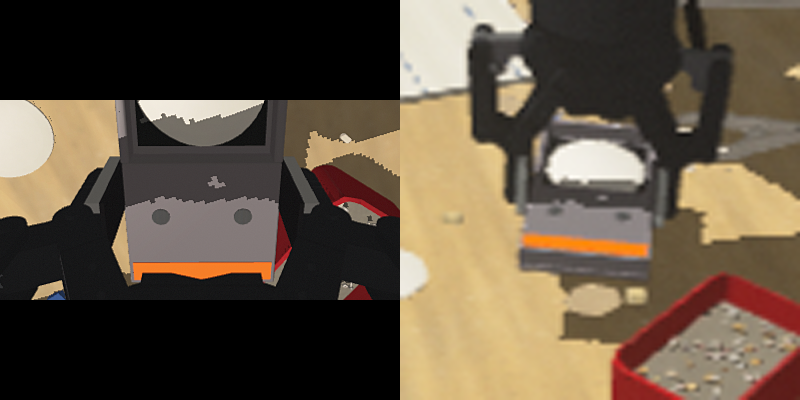

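```bash
python3 - <<'E'
from h import *
m=np.load("pics/w4.npz"); im=cv2.imread("pics/w4.png")
f=lambda a:np.array(a,float)+[120,100]
k=cv2.inRange(cv2.cvtColor(im,cv2.COLOR_BGR2HSV),(5,130,100),(15,255,255)); k[:350]=0
P=np.argwhere(k)[:,::-1]
t=np.array([525.8,-426.2]); d=np.array([np.cos(1.235),np.sin(1.235)]); n=np.array([-d[1],d[0]])
def rel(px,z=61): 
    w=ray(m,px,z)[:,:2]-t; return np.c_[w@d,w@n].round(1)
print(P.min(0),P.max(0)); print("stripe front-left/right",rel([[P[:,0].min(),P[:,1].min()],[P[:,0].max(),P[:,1].min()]]))
print("rear corners",rel(f([(132,283),(280,283)]))); print("pocket rear edge",rel(f([(135,147),(275,147),(135,160),(275,160)])))
print("holes",rel(f([(161,216),(243,215)])))
E
```

```text
[253 362] [391 379]
stripe front-left/right [[-40.4  31.2]
 [-40.3 -32.9]]
rear corners [[-53.   32.5]
 [-52.7 -37.9]]
pocket rear edge [[ 18.6  26.7]
 [ 18.7 -30.8]
 [ 12.6  27. ]
 [ 12.7 -31.2]]
holes [[-15.   17.3]
 [-14.4 -18.9]]
```

```bash
python3 - <<'E'
from h import *
bot.movel([526,-426.3,60],max_speed=100)
bot.move_ptp(rd(-102.5,0,45),[np.pi,0,Y]); st("above")
bot.movel(rd(-102.5,0,14),max_speed=60,threshold=6); st("14")
print(bot.movel(rd(-102.5,0,1),max_speed=15,threshold=3)); bot.dwell(.1); st("down")
im=imaging.capture("wrist"); m=imaging.camera_model("wrist"); np.savez("pics/w5.npz",**m); cv2.imwrite("pics/w5.png",im)
s=imaging.capture("side"); c=cv2.resize(s[155:235,245:345],(500,400),interpolation=cv2.INTER_CUBIC)
cv2.imwrite("pics/w5v.png",np.hstack([cv2.resize(im[100:400,210:435],(300,400)),c]))
E
```

```text
above t23.7 [ 502.4 -155.1   45.4] rd [-104.1   -1. ] yaw 1.726 F [-0.3 -0.2 -3. ] T [-0.01 -0.08  0.01] op 0.782 q6 0.98
14 t24.3 [ 501.1 -153.7   13.8] rd [-1.025e+02  1.000e-01] yaw 1.727 F [-0.3 -0.2 -2.3] T [-0.    0.02  0.03] op 0.777 q6 0.98
True
down t25.1 [ 501.1 -153.7    3.1] rd [-1.024e+02  1.000e-01] yaw 1.727 F [0.5 0.8 5.5] T [ 0.07  0.13 -0.01] op 0.783 q6 0.98
```

View pics/w5v.png

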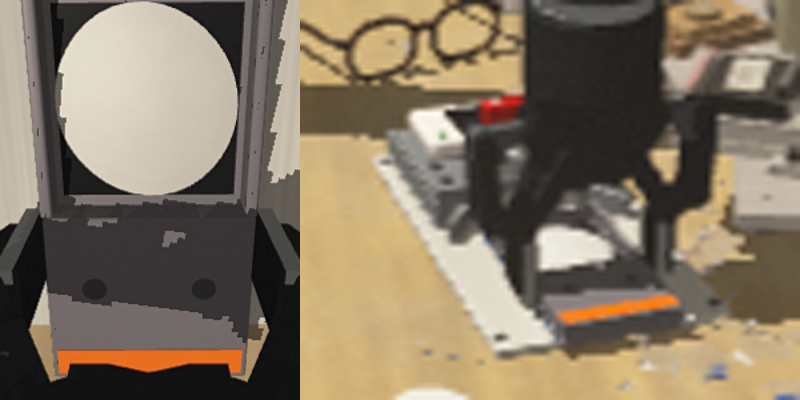

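The lens is in its pocket and the tray lies on the bed in line with the reader. Next I'll slide it in while watching the force.

```bash
python3 - <<'E'
from h import *
for x in (-85,-65,-50,-38):
    h=bot.movel(rd(x,0,3.3),max_speed=40,threshold=12); st((x,h))
    if h: break
E
```

```text
(-85, False) t25.8 [ 497.9 -135.1    3.1] rd [-83.6   0.3] yaw 1.728 F [-0.3  2.4  2.7] T [ 0.53  0.04 -0.01] op 0.783 q6 1.00
(-65, False) t26.5 [ 495.  -116.2    3.2] rd [-64.5   0.2] yaw 1.727 F [-0.2  0.7 -1.5] T [ 0.06  0.   -0.  ] op 0.781 q6 1.04
(-50, False) t27.0 [ 493.  -101.7    3.3] rd [-49.8  -0. ] yaw 1.728 F [-0.8  0.6 -2.6] T [-0.03 -0.05  0.03] op 0.781 q6 1.06
(-38, False) t27.4 [491.  -89.8   3.3] rd [-37.7   0. ] yaw 1.728 F [ 0.5  0.7 -2.4] T [ 0.02 -0.03  0.02] op 0.778 q6 1.09
```

```bash
python3 - <<'E'
from h import *
bot.grip(1.0); bot.dwell(.1); bot.movel(rd(-37.7,0,60),max_speed=100); st("up")
bot.movel(rd(-135,0,60),max_speed=150); bot.grip(0.0)
bot.movel(rd(-135,0,11.5),max_speed=80,threshold=6); st("behind")
bot.movel(rd(-108,0,11.5),max_speed=60,threshold=10); st("a")
h=bot.movel(rd(-60,0,11.5),max_speed=40,threshold=12); st(h)
if not h: h=bot.movel(rd(-44,0,11.5),max_speed=15,threshold=12); st(h)
bot.dwell(.2); st("held")
E
```

```text
up t28.6 [490.8 -89.7  59.8] rd [-37.6   0.2] yaw 1.727 F [0.4 0.4 0.1] T [-0.    0.05 -0.06] op 1.002 q6 1.09
behind t30.9 [ 506.4 -186.    11.6] rd [-135.1   -0.2] yaw 1.727 F [ 0.7 -0.2  0.5] T [ 0.03  0.03 -0.02] op -0.003 q6 0.93
a t31.5 [ 502.2 -158.9   11.7] rd [-107.8   -0.2] yaw 1.728 F [ 0.1  0.7 -1. ] T [0.03 0.02 0.  ] op -0.002 q6 0.97
False t32.9 [ 494.5 -111.7   11.5] rd [-59.9  -0. ] yaw 1.727 F [-0.6 -0.  -0.2] T [-0.    0.02 -0.01] op 0.005 q6 1.05
True t33.7 [ 493.7 -102.3   12. ] rd [-50.5  -0.7] yaw 1.726 F [ 0.1 -1.1  2.2] T [-0.21 -0.03 -0.05] op 0.005 q6 1.07
held t33.9 [ 493.6 -102.4   11.7] rd [-50.5  -0.5] yaw 1.726 F [ 0.8 -1.   0.7] T [-0.22 -0.17  0.  ] op -0.001 q6 1.07
```

It stopped at x=-50.5; I predicted about -51 for home. One more gentle press, then I'll retreat and look.

```bash
python3 - <<'E'
from h import *
print(bot.movel(rd(-46,0,11.5),max_speed=10,threshold=12)); st("press")
bot.movel(rd(-75,0,11.5),max_speed=60); bot.movel(rd(-100,0,180),max_speed=150)
bot.move_ptp([480,-190,300],[np.pi,0,-1.415]); bot.dwell(.3); st("view")
m=imaging.camera_model("wrist"); im=imaging.capture("wrist"); cv2.imwrite("pics/w6.png",im)
for z,xs in ((20,(-40,)),(31,(0,))):
    for x in xs: print(x,z,proj(m,[rd(x,-34,z),rd(x,34,z)]).round(1))
k=cv2.inRange(cv2.cvtColor(im,cv2.COLOR_BGR2HSV),(5,130,100),(15,255,255)); n,l,s,c=cv2.connectedComponentsWithStats(k)
for i in range(1,n):
    if s[i,4]>100:
        w=ray(m,np.argwhere(l==i)[:,::-1],20)[:,:2]-M; a=w@u; b=w@v
        print("orange",s[i],np.percentile(a,[1,99]).round(1),np.percentile(b,[1,99]).round(1))
s=imaging.capture("side"); c=cv2.resize(s[145:235,220:340],(480,360),interpolation=cv2.INTER_CUBIC)
cv2.imwrite("pics/w6v.png",np.hstack([cv2.resize(im[40:340,190:456],(320,360)),c]))
E
```

```text
True
press t34.3 [ 493.5 -102.4   11.8] rd [-50.6  -0.4] yaw 1.724 F [-0.2 -1.8  0.9] T [-0.16 -0.03  0.  ] op 0.005 q6 1.08
view t39.2 [ 480. -190.  300.] rd [-135.    26.5] yaw -1.415 F [ 0.5  0.4 -0.4] T [ 0.01  0.06 -0.05] op -0.001 q6 -2.25
-40 20 [[276.8 223.8]
 [327.4 223.7]]
0 31 [[277.  254.4]
 [327.4 254.3]]
orange [277 226  49   8 381] [-36.7 -26.4] [-32.8  30.7]
```

View pics/w6v.png

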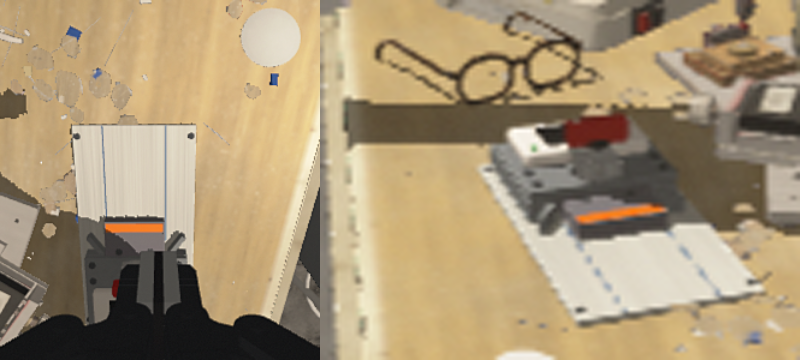

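The tray's rear sits about 39.5 mm before the mouth (40 mm expected). The wing lies across the lane and the spectacles are in place. I'm handing in.

```bash
python3 -c "
from h import *
bot.sign_off(); st('end')"
```

```text
the job is handed in; nothing more can be done
the job is handed in; nothing more can be done
```

I opened the reader's lane, slid the lens tray fully home under the bridge, and handed the job in at about 39 s of the 69 s allowed.

- **Knob:** I lifted the red wing knob 12.4 mm and turned it a quarter turn counterclockwise. On lowering, it seated at about 8 mm. The pictures show the wing lying across the lane.
- **Tray:** I gripped it by its solid tail and set it on the bed. It slid past the pin position with no noticeable force, and I pushed the rear until it stopped firmly. A second press stopped at the same place. The last picture puts the tray's rear about 39.5 mm before the mouth, against 40 mm expected.
- **Lens:** It was lying in the pocket when the tray was set down. The fingers only touched the tail's sides and the rear. Once the tray was in the tunnel I could not see the lens.
- **Other objects:** The spectacles looked unmoved in the last side view. I did not re-check the marker after the turn of the knob, or the screwdriver at all, but the arm never worked near either.

My first tray grip pressed the fingertips on the bench with about 10 N, so I regripped 4 mm higher. No check failed. The small disagreements were measured knob and tray positions, 1 to 3 mm off the nominal sizes.

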